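# Sort the tired clothes peg from the firm one

## Robot

A 7-joint arm with a two-finger parallel gripper is mounted at the origin on the work surface. World frame = base frame: x ahead of the robot, y to its left, z up, the work surface at z = 0. Lengths are in m, angles in rad, forces in N, time in s.
With the tool pointing down it reaches from about 0.4 to 0.875 m from the base axis. Payload 4.4 kg.
Tool frame: the origin (TCP) lies midway between the tips of the shut fingers; the grasp point (between the pads) lies 19 mm behind it (ctrl.grasp_offset is the distance from the TCP to the grasp point, in m); z points along the fingers, y is the line along which they close (so a half turn about z gives the same grasp; the last joint's range is limited). The gripper opens to 85 mm and grips with 20 to 120 N. Pads are 22 mm wide; open, the fingers measure 114 mm over their backs; the gripper's body (76 mm by 85 mm) begins 54 mm behind the grasp point. The pads swing forward as they close: fully open they stand 13 mm farther back than shut.
Start: joints at [-1.192, 0.628, 0.038, 1.517, -0.027, 0.996, -0.02], TCP at [0.28, 0.587, 0.231] pointing down, gripper open.
Joint ranges: [-3.06, 3.06], [-0.37, 2.12], [-1.25, 1.32], [0.18, 2.47], [-1.1, 4.24], [0.23, 1.98], [-2.94, 2.94]. Speed limits (rad/s): [2.57, 2.57, 3.14, 3.14, 3.14, 3.14, 3.14].

## Interface

Orientations are given as a rotation vector (axis times angle).
In Python, from cell import readout, eyes, ctrl gives the robot as it stands.
- The arm moves only by the tool arm_command, never from a script. Its argument "steps" is a list of rows, each an object of numbers: "tx", "ty", "tz": the shift along the world's x, y, z normalised to -1 to 1, where 1 is 0.1 m; "ax", "ay", "az": the turn, a rotation vector about the world's x, y, z normalised to -1 to 1, where 1 is pi rad. A call has 1 to 8 rows; each row shifts and turns the commanded pose from where the row before left it; what a row does not reach is not made up. A row lasts 1/12 s, in which the tool goes at most 41.7 mm and 7.16 degrees, less where a joint would pass 70% of its speed; a pose out of reach is approached as far as the arm can. A call with a number of a shift or a turn outside -1 to 1 is refused whole. A call with a gripper value outside its range is refused whole. "gripper" is the opening, from 0 (shut) to 1 (fully open), set as the call begins (left out, the last holds). The fingers move at their own pace and stop on an object; "grip_force" is the grip in N (left out, the last holds). Time passes only in rows, so rows that do not move let the fingers close. It gives the time, the measured TCP pose, the force, the opening and the grip force at its end, in the units of the state.
- readout.read_state(): the state, without advancing time (a new reading comes with each control period).
- eyes.capture(name): name is "scene" or "top" or "wrist"; returns the picture (400x640x3 uint8, blue, green, red); there is no depth.
- eyes.camera_info(name): a dict with "fx", "fy", "cx", "cy" (pixels), "rvec" (rotation vector, rad) and "tvec" (3), from world to camera coordinates, as OpenCV has them. Camera axes: x right, y down, z forward; pixel columns grow to the right and rows downward; lengths in m; the calibration is good to about 2 mm. A picture is of the moment at which its call begins: read the wrist's pose just before it. camera_info takes no time and is no camera call; for the wrist camera it gives the pose at the moment of the call.
- ctrl.sign_off(): hands the job in; it is judged then, once.
The state is a dict: "time_s": time; "joints": joint angles; "qvel": joint speeds; "joint_efforts": joint torques, N m; "tool_pos": TCP position; "orientation": TCP orientation; "wrist_force": force on the tool from outside, world axes, zero at the start; "torque": the same for the moment, N m; "grip_width": opening from 0.0 (shut) to 1.0 (fully open); "finger_force": force on a finger pad.
Only numpy, scipy, OpenCV 4.12 (cv2) and the standard library are available. Lean on these libraries where they do the work, as an engineer would, in place of code of your own. Each camera call takes 0.05 s, during which the arm holds its last target. There are 200 camera calls.

## Task

The two green clothes pegs parked on the leaning list card look alike, but one has a tired spring: pull each off the card without pinching it open, feeling how hard it grips. Put the firm one in the clear organiser and the tired one in the steel tray, then flip the organiser's lid fully shut. Leave the rail and everything else on the shelf where it is.

Things in the scene. Friction and masses are not known exactly. Their poses are not given: they have to be found in the camera images.
- tie_rail: Tie rail on a birch foot, screwed to the shelf; foot 130 (x) x 220 (y) x 15 mm, from x = -25 to 105 mm; origin on the shelf, z up. A stiff list card, 160 mm wide (y), 110 mm high, 3 mm thick, leans in the foot's groove 29 degrees (0.50 rad) from vertical, its top towards this body's -x (away from the robot): 'up the card' is (-0.479, 0, 0.878) in this frame.
- rail_mid (a point): Middle of the steel rail, 12 mm thick, along y between posts at y = +-100 mm, 236 mm above the shelf at x = 3.5 mm of the tie rail, small hooks on that +x side. It stands above and just on the +x side of the pegs (11 mm from their middles, 105 mm higher): a gripper coming straight down on a peg would hit it, so come in tilted like the card.
- place_a (a point): Middle of the spring housing of the green peg clipped on the card at y = -45 mm of the tie rail, as the pegs start (the point stays when the peg is gone). Axes: z along the peg, jaws to finger ends, up the card; y along the card's edge (peg 12 mm wide); x the way the arms spread (30 mm). Housing 16 x 12 x 18 mm (x, y, z). The card's edge is 26 mm and the jaw tips 42 mm below it, the finger ends 40 mm above.
- place_b (a point): Middle of the spring housing of the green peg clipped on the card at y = +45 mm of the tie rail, as the pegs start (the point stays when the peg is gone). Axes: z along the peg, jaws to finger ends, up the card; y along the card's edge (peg 12 mm wide); x the way the arms spread (30 mm). Housing 16 x 12 x 18 mm (x, y, z). The card's edge is 26 mm and the jaw tips 42 mm below it, the finger ends 40 mm above.
- card_edge (a point): Middle of the card's top edge, 108 mm above the shelf, at x = 5 mm of the tie rail; axes as the tie rail's, the edge runs along y. Two look-alike pegs (20 g) grip it. Which is tired cannot be seen and changes: pulled off up the card the tired one slips at about 2 to 5 N, the firm one at about 9 to 17 N. Pinched across their 12 mm width they stay shut; pinched across the arms they open.
- organiser: Clear polypropylene box with a flip-top lid, stuck down, 140 (x) x 150 (y) x 55 mm, walls and floor 3 mm, open inside. Origin at the centre of its underside, z up. The lid is hinged along its +x rim.
- lid (a joint): Angle of the organiser's lid: 0 shut, 1.57 upright, 1.9 thrown right back (towards +x). The hinge is stiff: the lid stays where it is left and needs about 1 N at its edge.
- lid_hinge (a point): Middle of the lid's hinge line at the organiser's +x rim, 55 mm above the shelf. The hinge line runs along the organiser's y. The point turns with the lid: its -x axis points along the lid to its free edge, z is out of the lid's outer face (up when shut).
- lid_edge (a point): Middle of the lid's free edge on the outer face, 140 mm from the hinge; the lid is 150 mm wide and 4 mm thick; a tab 35 mm wide goes on 12 mm further. Axes as the hinge point's.
- tray: Shallow steel tray for throw-outs, loose on the shelf, 350 g, 125 (x) x 105 (y) x 26 mm, walls and floor 3 mm. Origin at the centre of its underside, z up.
- hanger: Wooden clothes hanger lying flat, 440 mm wide along its y, 14 mm thick, steel hook towards its +x. Bystander.
- egg: Blue ceramic egg-shaped ornament, 78 mm high, 59 mm across, standing on its small flat foot; origin under it. Fragile bystander.
- coat_hook: Steel coat hook lying on its 100 x 26 mm back plate, 50 mm high; origin under the plate. Bystander.
- shoe_brush: Shoe brush 170 x 50 x 46 mm, bristles down; origin under it, long along x. Bystander.
- lint_roller: Lint roller 230 mm long, 44 mm high, lying along its x. Bystander.
- polish_tin: Round shoe polish tin, 78 mm across, 22 mm high. Bystander.
- cedar_jar: Amber glass jar with a wooden lid, 68 mm across, 100 mm high, standing. Bystander.

How it is judged:
On the way, in this order (a step that is already met when the one before it is completed fails the run):
1. a first peg is pulled clear of the card (distance of any of tired_peg_c3, firm_peg_c3 from where it was at the start of the episode above 0.05 m), for 0.1 s.
2. the firm peg lies in the organiser and the tired one in the tray, the lid still open (x of firm_peg_c3 in the frame of organiser between -0.067 and 0.067 m and y of firm_peg_c3 in the frame of organiser between -0.072 and 0.072 m and z of firm_peg_c3 in the frame of organiser between 0 and 0.05 m and x of tired_peg_c3 in the frame of tray between -0.0595 and 0.0595 m and y of tired_peg_c3 in the frame of tray between -0.0495 and 0.0495 m and z of tired_peg_c3 in the frame of tray between 0 and 0.04 m and value of joint lid above 0.8 rad), for 0.2 s.
At the end, for the whole second after the job is handed in: The firm peg lies at rest inside the organiser and the tired one inside the steel tray (the middle of each between the walls, below the rim of the organiser and no more than 40 mm above the shelf in the tray), and the lid is shut to within 0.06 rad (x of firm_peg_c3 in the frame of organiser between -0.067 and 0.067 m and y of firm_peg_c3 in the frame of organiser between -0.072 and 0.072 m and z of firm_peg_c3 in the frame of organiser between 0 and 0.05 m and x of tired_peg_c3 in the frame of tray between -0.0595 and 0.0595 m and y of tired_peg_c3 in the frame of tray between -0.0495 and 0.0495 m and z of tired_peg_c3 in the frame of tray between 0 and 0.04 m and value of joint lid below 0.06 rad); the robot touches nothing.
It fails at once if a peg is pinched open, its jaws more than 6 mm wider than on the card (distance between tired_peg_c0 and tired_peg_jaw_c0 above 0.0145 m or distance between firm_peg_c0 and firm_peg_jaw_c0 above 0.0145 m).
It fails at once if the ceramic egg is shifted more than 30 mm or tipped (distance of egg from where it was at the start of the episode above 0.03 m or angle between egg's own z axis and vertical above 0.4 rad).
It fails at once if another bystander or the tray is shifted more than 50 mm (distance of any of hanger, coat_hook, shoe_brush, lint_roller, polish_tin, cedar_jar, tray from where it was at the start of the episode above 0.05 m).
It also fails if it takes over 72 s, if anything falls off the work surface, if the arm or the gripper's body presses on something with over 40 N, if the wrist force passes 120 N, or if a joint passes its speed limit or range.

## Working session

There is one attempt and no reset: what is moved stays moved. The work goes in short steps, Python scripts to look and compute and a tool call to move; the robot and the scene stay as the last step left them, time stands still between calls to the robot, and variables do not carry over. Pictures are saved under pics/ and viewed, at most 10 in all, crops included, and the job is handed in when it is done.

Besides the shell and the picture viewer there is one more tool, called by a JSON object that holds its "method" and its "body". arm_command: Moves the arm, as the interface text tells. Scaled input: -1 to 1 covers 0.1 m each way for a shift and pi rad each way for a turn. Its arguments: {"type":"object","properties":{"steps":{"type":"array"},"gripper":{"type":"number"},"grip_force":{"type":"number"}},"required":["steps"]}

```bash
mkdir -p pics; ls
python3 - <<'E'
from cell import readout, eyes, ctrl
import cv2
s=readout.read_state();print(s)
for n in("scene","top"):
    im=eyes.capture(n);cv2.imwrite(f"pics/{n}0.png",im);print(n,eyes.camera_info(n))
print(ctrl.grasp_offset)
E
```

```text
pics
{'time_s': 0.0, 'joints': array([-1.19176996,  0.62936005,  0.03841969,  1.51839429, -0.0270231 ,
        0.99630479, -0.01999461]), 'qvel': array([-0.00086114,  0.00036369,  0.00024224, -0.00060987, -0.0011686 ,
       -0.00105337,  0.00063876]), 'joint_efforts': array([ 1.40570464e-04, -5.63419461e+01,  1.22629791e+00, -1.93448639e+01,
        1.09810082e-02,  1.05174558e-02,  1.59197054e-05]), 'tool_pos': array([0.27937529, 0.58618461, 0.23037126]), 'orientation': array([-6.92873091e-01, -3.06378653e+00,  2.98458770e-03]), 'wrist_force': array([ 0.06822018, -0.11922389, -0.54340665]), 'torque': array([-0.07224226,  0.00639086,  0.03050653]), 'finger_force': 0.0, 'grip_width': 0.9992122447609955}
scene {'fx': 421.72127764239315, 'fy': 421.72127764239315, 'cx': 319.97446280657596, 'cy': 201.94185698524396, 'rvec': array([ 1.06170614,  2.43647335, -1.00571051]), 'tvec': array([ 0.3696738 , -0.1671712 ,  1.71595334])}
top {'fx': 421.73112968013083, 'fy': 421.73112968013083, 'cx': 320.8677084775895, 'cy': 195.68108102428423, 'rvec': array([ 2.11583862, -2.11566929,  0.20564975]), 'tvec': array([-0.01147493,  0.56073741,  1.41700728])}
0.0187
```

View pics/scene0.png

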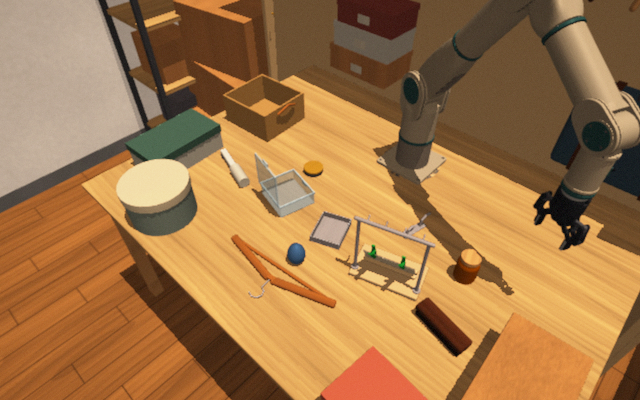

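View pics/top0.png

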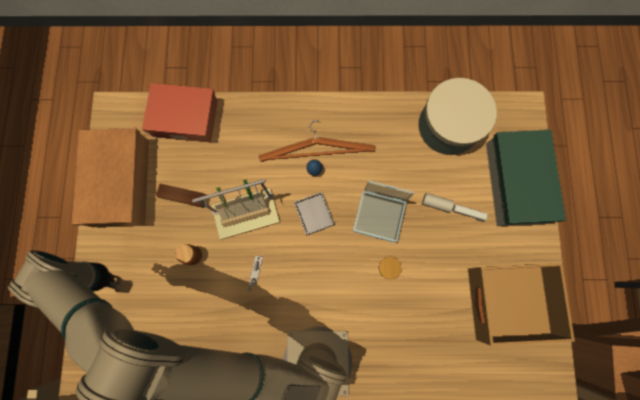

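The scene view shows pegs (green) near (374,251) and (403,262), the tray at (330,230), and the organiser at (288,192) with its lid up. In the top view the rail is at (240,200), the tray at (314,214), and the organiser at (381,215) with its lid on the far side.

Run:
```python
import cv2,numpy as np
t=cv2.imread("pics/top0.png");s=cv2.imread("pics/scene0.png")
cv2.imwrite("pics/tcrop.png",cv2.resize(t[170:250,195:425],None,fx=3.4,fy=3.4,interpolation=cv2.INTER_CUBIC))
cv2.imwrite("pics/scrop.png",cv2.resize(s[145:300,240:450],None,fx=3.8,fy=3.8,interpolation=cv2.INTER_CUBIC))
for n,im in(("t",t),("s",s)):
    h=cv2.cvtColor(im,cv2.COLOR_BGR2HSV)
    m=cv2.inRange(h,(45,110,30),(80,255,255))
    k,l,st,c=cv2.connectedComponentsWithStats(m)
    print(n,[(st[i].tolist(),c[i].round(1).tolist()) for i in range(1,k) if 3<st[i,4]<400])
```

```text
t [([245, 181, 2, 3, 4], [245.2, 182.0]), ([247, 188, 6, 11, 20], [249.3, 193.2])]
s [([368, 245, 8, 13, 53], [372.6, 252.0]), ([398, 256, 7, 13, 47], [402.0, 263.2])]
```

View pics/tcrop.png

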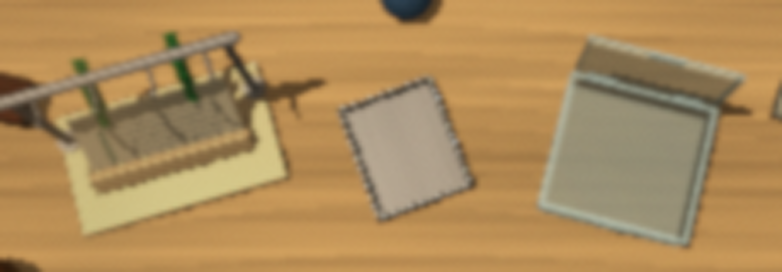

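View pics/scrop.png

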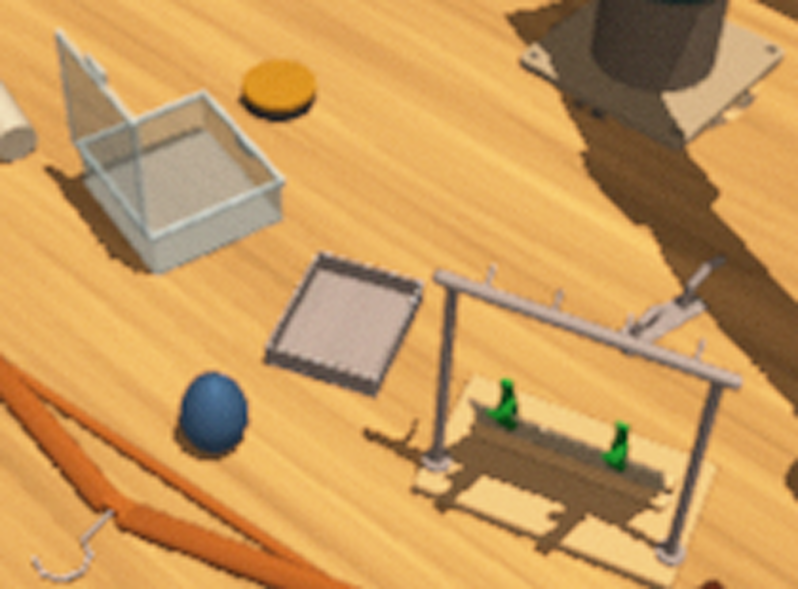

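The crops give me foot, tray and organiser-rim corners in the top view, and peg, rail and post features in the scene view. I'll work out the poses from these.

```bash
cat > h.py <<'E'
import numpy as np,cv2
from scipy.spatial.transform import Rotation as R
from scipy.optimize import least_squares
from cell import readout,eyes,ctrl
def proj(P,c): return cv2.projectPoints(np.atleast_2d(P).astype(float),c["rvec"],c["tvec"],np.array([[c["fx"],0,c["cx"]],[0,c["fy"],c["cy"]],[0,0,1]]),None)[0][:,0]
def ray(uv,c,z):
    Rm=cv2.Rodrigues(c["rvec"])[0];o=-Rm.T@c["tvec"]
    d=Rm.T@np.array([(uv[0]-c["cx"])/c["fx"],(uv[1]-c["cy"])/c["fy"],1]);return o+d*(z-o[2])/d[2]
def body(p,P):
    P=np.atleast_2d(P);c,s=np.cos(p[2]),np.sin(p[2])
    return np.c_[p[0]+c*P[:,0]-s*P[:,1],p[1]+s*P[:,0]+c*P[:,1],P[:,2]]
def fit(p0,obs):  # obs: (cam, uv, local point)
    f=lambda p:np.concatenate([proj(body(p,P),c)[0]-uv for c,uv,P in obs])
    r=least_squares(f,p0,loss="soft_l1");return r.x,r.fun.reshape(-1,2)
E
python3 - <<'E'
from h import *
T=eyes.camera_info("top");S=eyes.camera_info("scene")
t=lambda u,v:np.array([195+(u+.5)/3.4-.5,170+(v+.5)/3.4-.5])
s=lambda u,v:np.array([240+(u+.5)/3.8-.5,145+(v+.5)/3.8-.5])
np.set_printoptions(precision=4,suppress=True)
a=ray(t(288,178),T,.015);b=ray(t(84,235),T,.015);print("foot",a,b,np.linalg.norm(a-b))
# tie: +x to robot, so image-right (world -y) is tie +y
m=(a+b)/2;yaw=np.arctan2(*(a-b)[[1,0]])-np.pi/2
p0=[m[0]-.105*np.cos(yaw),m[1]-.105*np.sin(yaw),yaw]
obs=[(T,t(288,178),[.105,.11,.015]),(T,t(84,235),[.105,-.11,.015]),
(S,np.array([372.6,252]),[-.016,.045,.148]),(S,np.array([402,263.2]),[-.016,-.045,.148]),
(S,s(437,463),[.0035,.1,.015]),(S,s(672,552),[.0035,-.1,.015]),(S,s(452,283),[.0035,.1,.236]),(S,s(717,376),[.0035,-.1,.236])]
p,r=fit(p0,obs);print("tie",p0,p);print(r.round(1))
for n,y in(("a",-.045),("b",.045)):print(n,body(p,[-.0075,y,.131]))
o=[(540,208,-1,1),(688,245,-1,-1),(720,108,1,-1),(577,75,1,1)]
obs=[(T,t(u,v),[.07*i,.075*j,.055]) for u,v,i,j in o]+[(S,s(284,183),[-.07,-.075,.055]),(S,s(205,93),[-.07,.075,.055]),(S,s(155,237),[.07,-.075,.055]),(S,s(80,148),[.07,.075,.055])]
q,r=fit([.55,-.2,0],obs);print("org",q);print(r.round(1))
o=[(340,107,1,1),(432,80,1,-1),(474,186,-1,-1),(382,220,-1,1)]
obs=[(T,t(u,v),[.0625*i,.0525*j,.026]) for u,v,i,j in o]
q2,r=fit([.55,0,0],obs);print("tray",q2);print(r.round(1))
for th in(1.4,1.57,1.75,1.9):
  c=[[.07-.14*np.cos(th),y,.055+.14*np.sin(th)] for y in(-.075,.075)]
  print(th,(proj(body(q,c),T)-[195,170])*3.4,(proj(body(q,c),S)-[240,145])*3.8)
E
```

```text
foot [0.4737 0.1359 0.015 ] [0.4143 0.3461 0.015 ] 0.2184211372998993
tie [np.float64(0.5450178610426624), np.float64(0.26960268692892286), np.float64(-2.865946876410214)] [ 0.5443  0.2717 -2.8501]
[[-0.1 -0.4]
 [-0.2  0.6]
 [-0.6 -1.1]
 [ 0.2 -1.1]
 [-0.2  0.1]
 [-0.6  0.7]
 [ 0.1  0.2]
 [ 0.7  0.5]]
a [[0.5385 0.317  0.131 ]]
b [[0.5644 0.2308 0.131 ]]
org [ 0.4879 -0.2172 -0.2746]
[[  0.7  -0.9]
 [ -0.3   0.1]
 [ -0.2   1.6]
 [  0.1  -0.2]
 [-21.1 -24.4]
 [ 19.8  22.6]
 [-20.5 -25.6]
 [ 17.9  22.8]]
tray [0.5044 0.0118 0.35  ]
[[-0.2  0.5]
 [ 0.5 -1.5]
 [ 0.4  0.1]
 [-0.7  0.3]]
1.4 [[741.208  109.7152]
 [584.2352  66.801 ]] [[ 83.2152  17.6628]
 [159.4902 110.6428]]
1.57 [[747.5591  85.1351]
 [590.8337  42.4567]] [[ 59.3404  24.4188]
 [134.589  118.5316]]
1.75 [[753.2207  60.2366]
 [597.2644  17.9356]] [[ 34.321   35.5026]
 [108.3122 130.8757]]
1.9 [[756.9472  41.0968]
 [602.0028  -0.8026]] [[ 14.3767  47.5659]
 [ 87.2281 144.0014]]
```

```bash
cat >> h.py <<'E'
TIE=np.array([.5443,.2717,-2.8501]);ORG=np.array([.4879,-.2172,-.2746]);TRAY=np.array([.5044,.0118,.35])
np.set_printoptions(precision=4,suppress=True)
Rt=R.from_euler("z",TIE[2]).as_matrix();UP=Rt@[-.4794,0,.8776]
def orient(z,y):
    z=z/np.linalg.norm(z);y=y-z*(y@z);y/=np.linalg.norm(y);return R.from_matrix(np.c_[np.cross(y,z),y,z])
RC=orient(-UP,-Rt[:,1])
place={n:body(TIE,[-.0075,y,.131])[0] for n,y in(("a",-.045),("b",.045))}
def delta(pos,rot):
    s=readout.read_state();r0=R.from_rotvec(s["orientation"])
    d=(pos-s["tool_pos"])/.1;w=(rot*r0.inv()).as_rotvec()/np.pi
    print("t",s["time_s"],"shift",d,"turn",w,"rows>=",max(np.linalg.norm(d)/.417,np.linalg.norm(w)/.0397))
E
python3 - <<'E'
from h import *
S=eyes.camera_info("scene");T=eyes.camera_info("top")
s=lambda u,v:np.array([240+(u+.5)/3.8-.5,145+(v+.5)/3.8-.5])
t=lambda u,v:np.array([195+(u+.5)/3.4-.5,170+(v+.5)/3.4-.5])
o=[(540,208,-1,1),(688,245,-1,-1),(720,108,1,-1),(577,75,1,1)]
obs=[(T,t(u,v),[.07*i,.075*j,.055]) for u,v,i,j in o]+[(S,s(284,183),[-.07,.075,.055]),(S,s(205,93),[-.07,-.075,.055]),(S,s(155,237),[.07,.075,.055]),(S,s(80,148),[.07,-.075,.055])]
q,r=fit([.49,-.2,-.27],obs);print("org",q);print(r.round(1))
obs=[(S,s(u,v),[.0625*i,.0525*j,.026]) for u,v,i,j in [(318,256,-1,-1),(422,289,-1,1),(376,386,1,1),(268,352,1,-1)]]
print("tray S",fit(TRAY,obs))
delta(place["a"]+.18*UP,RC);print(place,UP)
E
```

```text
org [ 0.488  -0.2143 -0.2518]
[[ 0.2 -0.3]
 [-0.6 -0.3]
 [-1.3  0.9]
 [-1.3  0.1]
 [-0.2 -1.1]
 [-0.4 -0.4]
 [-0.6 -0.1]
 [-0.5 -1.3]]
tray S (array([0.5097, 0.02  , 0.365 ]), array([[-0.154 , -0.0763],
       [ 0.7618, -0.5204],
       [ 0.2653,  0.3711],
       [-0.9866,  0.0681]]))
t 0.1 shift [ 3.4182 -2.445   0.5852] turn [0.013  0.1622 0.2292] rows>= 10.175371678042815
{'a': array([0.5386, 0.317 , 0.131 ]), 'b': array([0.5644, 0.2308, 0.131 ])} [0.4592 0.1378 0.8776]
```

{"method": "arm_command", "body": {"steps": [{"tz": 0.2, "tx": 0.1, "ax": 0.0016, "ay": 0.0203, "az": 0.0287}, {"tz": 0.2, "tx": 0.2, "ax": 0.0016, "ay": 0.0203, "az": 0.0287}, {"tz": 0.2, "tx": 0.2, "ax": 0.0016, "ay": 0.0203, "az": 0.0287}, {"tz": 0.2, "tx": 0.2, "ax": 0.0016, "ay": 0.0203, "az": 0.0287}, {"tz": 0.2, "tx": 0.25, "ax": 0.0016, "ay": 0.0203, "az": 0.0287}, {"tz": 0.2, "tx": 0.25, "ax": 0.0016, "ay": 0.0203, "az": 0.0287}, {"tz": 0.2, "tx": 0.25, "ax": 0.0016, "ay": 0.0203, "az": 0.0287}, {"tz": 0.2, "tx": 0.25, "ax": 0.0016, "ay": 0.0203, "az": 0.0287}], "gripper": 0.5, "grip_force": 60}}

```text
schema error: expected keys tx, ty, tz, ax, ay, az
```

Run:
```python
from h import *
delta(place["a"]+.18*UP,RC);print(readout.read_state()["joints"],readout.read_state()["tool_pos"])
```

```text
t 0.1 shift [ 3.4182 -2.445   0.5852] turn [0.013  0.1622 0.2292] rows>= 10.175371678042815
[-1.1918  0.6293  0.0384  1.5183 -0.027   0.9963 -0.02  ] [0.2794 0.5863 0.2305]
```

All six keys are needed in each row.

{"method": "arm_command", "body": {"steps": [{"tx": 0.1, "ty": 0, "tz": 0.2, "ax": 0.0016, "ay": 0.0203, "az": 0.0287}, {"tx": 0.2, "ty": 0, "tz": 0.2, "ax": 0.0016, "ay": 0.0203, "az": 0.0287}, {"tx": 0.2, "ty": 0, "tz": 0.2, "ax": 0.0016, "ay": 0.0203, "az": 0.0287}, {"tx": 0.2, "ty": 0, "tz": 0.2, "ax": 0.0016, "ay": 0.0203, "az": 0.0287}, {"tx": 0.25, "ty": 0, "tz": 0.2, "ax": 0.0016, "ay": 0.0203, "az": 0.0287}, {"tx": 0.25, "ty": 0, "tz": 0.2, "ax": 0.0016, "ay": 0.0203, "az": 0.0287}, {"tx": 0.25, "ty": 0, "tz": 0.2, "ax": 0.0016, "ay": 0.0203, "az": 0.0287}, {"tx": 0.25, "ty": 0, "tz": 0.2, "ax": 0.0016, "ay": 0.0203, "az": 0.0287}], "gripper": 0.5, "grip_force": 60}}

```text
time_s: 0.77
tool_pos: [0.4277, 0.5754, 0.3664]
orientation: [0.349, -2.665, 0.051]
wrist_force: [-2.3, -3.3, -0.8]
grip_width: 0.5
finger_force: 0.0
```

Run:
```python
from h import *
delta(place["a"]+.18*UP,RC);print(readout.read_state()["joints"],readout.read_state()["tool_pos"])
```

```text
t 0.7667 shift [ 1.9352 -2.3366 -0.7743] turn [-0.0103  0.0122  0.0116] rows>= 7.508903415123117
[-0.7824  0.9611 -0.2587  0.551  -0.1036  1.9818  0.8366] [0.4277 0.5754 0.3664]
```

{"method": "arm_command", "body": {"steps": [{"tx": 0.24, "ty": -0.29, "tz": -0.08, "ax": 0, "ay": 0, "az": 0}, {"tx": 0.24, "ty": -0.29, "tz": -0.08, "ax": 0, "ay": 0, "az": 0}, {"tx": 0.24, "ty": -0.29, "tz": -0.08, "ax": 0, "ay": 0, "az": 0}, {"tx": 0.24, "ty": -0.29, "tz": -0.08, "ax": 0, "ay": 0, "az": 0}, {"tx": 0.24, "ty": -0.29, "tz": -0.08, "ax": 0, "ay": 0, "az": 0}, {"tx": 0.24, "ty": -0.29, "tz": -0.08, "ax": 0, "ay": 0, "az": 0}, {"tx": 0.24, "ty": -0.29, "tz": -0.08, "ax": 0, "ay": 0, "az": 0}, {"tx": 0.24, "ty": -0.29, "tz": -0.1, "ax": 0, "ay": 0, "az": 0}]}}

```text
time_s: 1.43
tool_pos: [0.6167, 0.3388, 0.3018]
orientation: [0.347, -2.662, 0.061]
wrist_force: [0.1, 0.3, 1.2]
grip_width: 0.5
finger_force: 0.0
```

Run:
```python
from h import *
delta(place["a"]+.18*UP,RC);print(readout.read_state()["joints"],readout.read_state()["tool_pos"])
```

```text
t 1.4333 shift [ 0.0447  0.0295 -0.1281] turn [-0.0078  0.0116  0.0115] rows>= 0.4561121390164363
[-0.4323  1.0073 -0.2072  0.617   0.022   1.9612  1.251 ] [0.6167 0.3388 0.3018]
```

{"method": "arm_command", "body": {"steps": [{"tx": 0.02, "ty": 0.02, "tz": -0.15, "ax": -0.004, "ay": 0.006, "az": 0.006}, {"tx": 0.02, "ty": 0.01, "tz": -0.1, "ax": -0.004, "ay": 0.006, "az": 0.006}, {"tx": 0, "ty": 0, "tz": 0, "ax": 0, "ay": 0, "az": 0}]}}

```text
time_s: 1.68
tool_pos: [0.6156, 0.3409, 0.2702]
orientation: [0.384, -2.614, 0.102]
wrist_force: [-0.1, 1.1, -1.1]
grip_width: 0.503
finger_force: 0.0
```

Run:
```python
from h import *
delta(place["a"]+.18*UP,RC);print(readout.read_state()["joints"])
C=eyes.camera_info("wrist");im=eyes.capture("wrist");cv2.imwrite("pics/w1.png",im)
np.save("w1.npy",np.r_[C["fx"],C["fy"],C["cx"],C["cy"],C["rvec"],C["tvec"]])
print("pred housing a,b",proj([place["a"],place["b"]],C),"finger ends",proj([place["a"]+.04*UP,place["b"]+.04*UP],C))
```

```text
t 1.6833 shift [0.0558 0.0085 0.1881] turn [ 0.0009 -0.0008 -0.0002] rows>= 0.4708876326793955
[-0.4915  1.0616 -0.0246  0.5923 -0.0879  1.9796  1.3387]
pred housing a,b [[322.4576 182.8083]
 [239.9136 182.9611]] finger ends [[322.1125 191.7713]
 [227.9122 191.9381]]
```

View pics/w1.png

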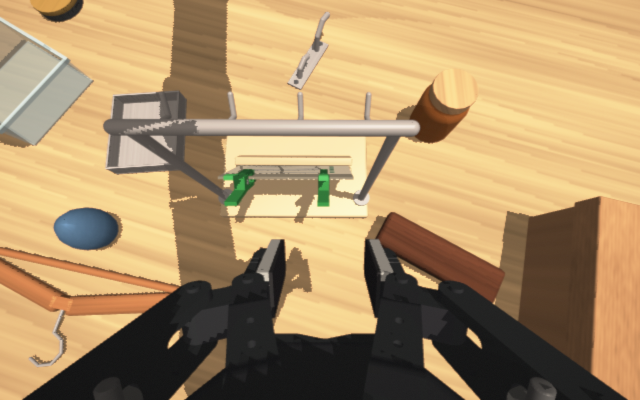

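The wrist view agrees with the estimate: pegs at about (240,187) and (323,187), with the rail clear of the approach. One numeric check.

Run:
```python
from h import *
im=cv2.imread("pics/w1.png");w=np.load("w1.npy");C=dict(fx=w[0],fy=w[1],cx=w[2],cy=w[3],rvec=w[4:7],tvec=w[7:])
m=cv2.inRange(cv2.cvtColor(im,cv2.COLOR_BGR2HSV),(50,130,30),(75,255,255))
k,l,st,c=cv2.connectedComponentsWithStats(m);print([(st[i].tolist(),c[i].round(1)) for i in range(1,k) if st[i,4]>8])
Rm=np.c_[-RC.as_matrix()[:,0],RC.as_matrix()[:,1],UP]
xt=np.cross(Rt[:,1],UP)
for n in"ab":
  P=[place[n]+i*.015*xt+j*.006*Rt[:,1]+.04*UP for i in(-1,1) for j in(-1,1)]
  print(n,proj(P,C).round(1).tolist())
print("rail",proj(body(TIE,[[.0035,-.1,.236],[.0035,.1,.236]]),C),"foot",proj(body(TIE,[[-.025,-.11,.015],[-.025,.11,.015]]),C))
delta(place["a"]+.05*UP,RC);delta(place["a"]-.0155*UP,RC)
```

```text
[([224, 170, 30, 35, 502], array([238.6, 186.2])), ([318, 171, 10, 34, 293], array([323. , 188.4]))]
a [[328.4, 206.8], [316.0, 206.8], [328.4, 176.3], [315.7, 176.3]]
b [[235.6, 206.9], [223.2, 207.0], [232.8, 176.5], [220.0, 176.5]]
rail [[395.7035 128.246 ]
 [125.0871 128.8785]] foot [[367.3082 216.3337]
 [218.0858 216.5651]]
t 1.7333 shift [-0.5402 -0.1777 -0.9719] turn [ 0.0006 -0.0001 -0.0003] rows>= 2.7001904361828704
t 1.7333 shift [-0.8409 -0.2679 -1.5467] turn [ 0.0006 -0.0001 -0.0003] rows>= 4.270426199855294
```

{"method": "arm_command", "body": {"steps": [{"tx": -0.135, "ty": -0.044, "tz": -0.24, "ax": 0, "ay": 0, "az": 0}, {"tx": -0.135, "ty": -0.044, "tz": -0.24, "ax": 0, "ay": 0, "az": 0}, {"tx": -0.135, "ty": -0.044, "tz": -0.24, "ax": 0, "ay": 0, "az": 0}, {"tx": -0.135, "ty": -0.044, "tz": -0.24, "ax": 0, "ay": 0, "az": 0}, {"tx": 0, "ty": 0, "tz": 0, "ax": 0, "ay": 0, "az": 0}]}}

```text
time_s: 2.15
tool_pos: [0.557, 0.3233, 0.1763]
orientation: [0.388, -2.61, 0.101]
wrist_force: [-0.6, 0.9, -0.8]
grip_width: 0.503
finger_force: 0.0
```

Run:
```python
from h import *
delta(place["a"]-.0155*UP,RC);s=readout.read_state();print(s["joints"],s["wrist_force"])
```

```text
t 2.15 shift [-0.2557 -0.0846 -0.5895] turn [ 0.0007 -0.0019 -0.0012] rows>= 1.5542120702517275
[-0.4952  0.9815 -0.043   1.0336 -0.0764  1.621   1.3532] [-0.6311  0.9063 -0.8476]
```

{"method": "arm_command", "body": {"steps": [{"tx": -0.05, "ty": -0.017, "tz": -0.118, "ax": 0, "ay": 0, "az": 0}, {"tx": -0.05, "ty": -0.017, "tz": -0.118, "ax": 0, "ay": 0, "az": 0}, {"tx": -0.05, "ty": -0.017, "tz": -0.118, "ax": 0, "ay": 0, "az": 0}, {"tx": -0.05, "ty": -0.017, "tz": -0.118, "ax": 0, "ay": 0, "az": 0}, {"tx": -0.05, "ty": -0.017, "tz": -0.118, "ax": 0, "ay": 0, "az": 0}, {"tx": 0, "ty": 0, "tz": 0, "ax": 0, "ay": 0, "az": 0}]}}

```text
time_s: 2.65
tool_pos: [0.5368, 0.3165, 0.12]
orientation: [0.388, -2.619, 0.097]
wrist_force: [-0.1, -1.0, -1.0]
grip_width: 0.5
finger_force: 0.0
```

Run:
```python
from h import *
delta(place["a"]-.0155*UP,RC);s=readout.read_state();print(s["joints"],s["wrist_force"])
im=eyes.capture("wrist");cv2.imwrite("pics/w2.png",im)
```

```text
t 2.65 shift [-0.0537 -0.0166 -0.0264] turn [-0.0007  0.0007 -0.0008] rows>= 0.14891745778767898
[-0.4971  0.9942 -0.046   1.1682 -0.0756  1.4643  1.36  ] [-0.0806 -0.9979 -1.0222]
```

View pics/w2.png

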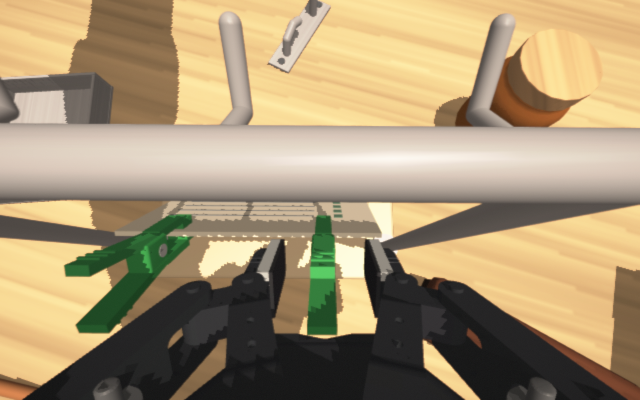

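The peg sits between the open pads (column ~322, pads 283–368), and the rail clears the gripper. I'll make a small correction and close.

{"method": "arm_command", "body": {"steps": [{"tx": -0.05, "ty": -0.016, "tz": -0.015, "ax": 0, "ay": 0, "az": 0}, {"tx": 0, "ty": 0, "tz": 0, "ax": 0, "ay": 0, "az": 0}]}}

```text
time_s: 2.87
tool_pos: [0.5327, 0.3148, 0.1198]
orientation: [0.388, -2.622, 0.095]
wrist_force: [-0.6, -0.8, -0.8]
grip_width: 0.503
finger_force: 0.0
```

{"method": "arm_command", "body": {"steps": [{"tx": 0, "ty": 0, "tz": 0, "ax": 0, "ay": 0, "az": 0}, {"tx": 0, "ty": 0, "tz": 0, "ax": 0, "ay": 0, "az": 0}, {"tx": 0, "ty": 0, "tz": 0, "ax": 0, "ay": 0, "az": 0}, {"tx": 0, "ty": 0, "tz": 0, "ax": 0, "ay": 0, "az": 0}, {"tx": 0, "ty": 0, "tz": 0, "ax": 0, "ay": 0, "az": 0}, {"tx": 0, "ty": 0, "tz": 0, "ax": 0, "ay": 0, "az": 0}, {"tx": 0, "ty": 0, "tz": 0, "ax": 0, "ay": 0, "az": 0}, {"tx": 0, "ty": 0, "tz": 0, "ax": 0, "ay": 0, "az": 0}], "gripper": 0, "grip_force": 60}}

```text
time_s: 3.53
tool_pos: [0.5328, 0.3144, 0.1191]
orientation: [0.387, -2.622, 0.096]
wrist_force: [0.9, 0.1, 5.8]
grip_width: 0.13
finger_force: 58.8
```

Run:
```python
from h import *
delta(place["a"]-.0155*UP,RC);s=readout.read_state();print(s["wrist_force"],s["wrist_force"]@UP,s["grip_width"],s["finger_force"])
```

```text
t 3.5333 shift [-0.0132  0.0037 -0.0166] turn [-0.0009  0.0014 -0.0003] rows>= 0.05163618775302634
[0.9311 0.0768 5.767 ] 5.499252163339574 0.13027167788129562 58.75258415675489
```

{"method": "arm_command", "body": {"steps": [{"tx": 0.009, "ty": 0.003, "tz": 0.018, "ax": 0, "ay": 0, "az": 0}]}}

```text
time_s: 3.62
tool_pos: [0.5327, 0.3144, 0.1192]
orientation: [0.387, -2.62, 0.097]
wrist_force: [-2.1, 0.5, -9.0]
grip_width: 0.128
finger_force: 58.4
```

{"method": "arm_command", "body": {"steps": [{"tx": 0.009, "ty": 0.003, "tz": 0.018, "ax": 0, "ay": 0, "az": 0}]}}

```text
time_s: 3.7
tool_pos: [0.5331, 0.3144, 0.1199]
orientation: [0.386, -2.618, 0.098]
wrist_force: [-1.1, 0.3, -11.3]
grip_width: 0.131
finger_force: 58.3
```

{"method": "arm_command", "body": {"steps": [{"tx": 0.009, "ty": 0.003, "tz": 0.018, "ax": 0, "ay": 0, "az": 0}]}}

```text
time_s: 3.78
tool_pos: [0.534, 0.3145, 0.1216]
orientation: [0.386, -2.618, 0.099]
wrist_force: [-1.4, -0.6, -12.1]
grip_width: 0.128
finger_force: 58.3
```

{"method": "arm_command", "body": {"steps": [{"tx": 0.009, "ty": 0.003, "tz": 0.018, "ax": 0, "ay": 0, "az": 0}]}}

```text
time_s: 3.87
tool_pos: [0.5352, 0.3148, 0.1238]
orientation: [0.386, -2.618, 0.099]
wrist_force: [-2.3, 0.1, -11.9]
grip_width: 0.126
finger_force: 58.3
```

{"method": "arm_command", "body": {"steps": [{"tx": 0.009, "ty": 0.003, "tz": 0.018, "ax": 0, "ay": 0, "az": 0}]}}

```text
time_s: 3.95
tool_pos: [0.5364, 0.3152, 0.1262]
orientation: [0.386, -2.619, 0.098]
wrist_force: [-0.9, 0.0, -11.4]
grip_width: 0.129
finger_force: 58.3
```

{"method": "arm_command", "body": {"steps": [{"tx": 0.009, "ty": 0.003, "tz": 0.018, "ax": 0, "ay": 0, "az": 0}]}}

```text
time_s: 4.03
tool_pos: [0.5376, 0.3157, 0.1286]
orientation: [0.386, -2.62, 0.098]
wrist_force: [0.1, -0.1, -10.1]
grip_width: 0.127
finger_force: 58.4
```

About 11 N held through the slip, so peg A looks firm. I'll keep pulling up the card.

{"method": "arm_command", "body": {"steps": [{"tx": 0.018, "ty": 0.006, "tz": 0.036, "ax": 0, "ay": 0, "az": 0}, {"tx": 0.018, "ty": 0.006, "tz": 0.036, "ax": 0, "ay": 0, "az": 0}, {"tx": 0.018, "ty": 0.006, "tz": 0.036, "ax": 0, "ay": 0, "az": 0}, {"tx": 0.018, "ty": 0.006, "tz": 0.036, "ax": 0, "ay": 0, "az": 0}, {"tx": 0.046, "ty": 0.014, "tz": 0.088, "ax": 0, "ay": 0, "az": 0}, {"tx": 0.046, "ty": 0.014, "tz": 0.088, "ax": 0, "ay": 0, "az": 0}, {"tx": 0.046, "ty": 0.014, "tz": 0.088, "ax": 0, "ay": 0, "az": 0}, {"tx": 0.046, "ty": 0.014, "tz": 0.088, "ax": 0, "ay": 0, "az": 0}]}}

```text
time_s: 4.7
tool_pos: [0.5638, 0.3244, 0.1811]
orientation: [0.387, -2.622, 0.095]
wrist_force: [0.2, -0.4, 0.5]
grip_width: 0.129
finger_force: 59.8
```

Run:
```python
from h import *
s=readout.read_state();print(s["wrist_force"],s["wrist_force"]@UP,s["joints"]);delta(place["a"]+.18*UP,RC)
im=eyes.capture("wrist");cv2.imwrite("pics/w3.png",im)
```

```text
[ 0.1568 -0.4208  0.5232] 0.4732219736026376 [-0.4939  0.981  -0.0391  1.0156 -0.078   1.628   1.3551]
t 4.7 shift [0.5743 0.1738 1.0789] turn [-0.001   0.0014 -0.0004] rows>= 2.96063644830543
```

View pics/w3.png

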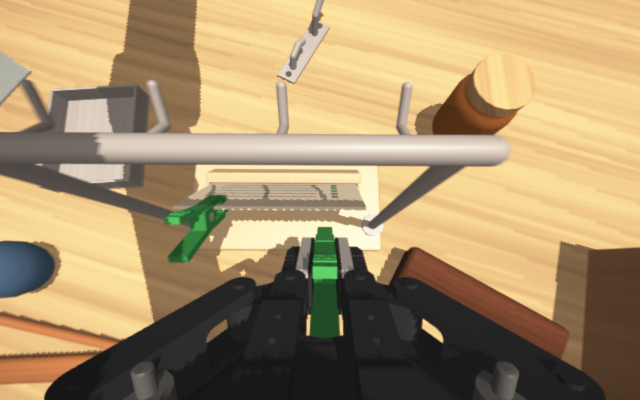

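Peg A is held and free of the card; peg B is still on it. Next I plan the transit to the organiser, with the tool tilted the other way to stay clear of the lid.

```bash
cat >> h.py <<'E'
ORG=np.array([.488,-.2143,-.2518]);TRAY=np.array([.506,.0145,.355])
Ro=R.from_euler("z",ORG[2]).as_matrix()
RO=orient(Ro@[np.sin(.5),0,-np.cos(.5)],Ro[:,1])
PO=body(ORG,[0,0,.045])[0]
E
python3 - <<'E'
from h import *
print(PO);delta(PO+[0,0,.28],RO)
E
```

```text
[ 0.488  -0.2143  0.045 ]
t 4.75 shift [-0.7728 -5.3919  1.424 ] turn [ 0.0058 -0.3191 -0.159 ] rows>= 13.501359525883375
```

{"method": "arm_command", "body": {"steps": [{"tx": 0.13, "ty": 0.04, "tz": 0.26, "ax": 0, "ay": -0.004, "az": 0}, {"tx": 0.13, "ty": 0.04, "tz": 0.26, "ax": 0, "ay": -0.012, "az": 0}, {"tx": 0.1, "ty": 0.03, "tz": 0.26, "ax": 0, "ay": -0.015, "az": 0}, {"tx": 0.05, "ty": 0, "tz": 0.3, "ax": 0, "ay": -0.03, "az": 0}, {"tx": 0, "ty": 0, "tz": 0.3, "ax": 0, "ay": -0.032, "az": 0}, {"tx": 0, "ty": 0, "tz": 0.3, "ax": 0, "ay": -0.032, "az": 0}, {"tx": 0, "ty": -0.2, "tz": 0, "ax": 0, "ay": -0.032, "az": -0.01}, {"tx": -0.05, "ty": -0.35, "tz": 0, "ax": 0, "ay": -0.03, "az": -0.015}]}}

```text
time_s: 5.42
tool_pos: [0.5993, 0.2852, 0.3506]
orientation: [-0.27, 3.026, -0.211]
wrist_force: [-0.3, 0.6, -1.1]
grip_width: 0.129
finger_force: 59.8
```

Run:
```python
from h import *
s=readout.read_state();print(s["tool_pos"],s["joints"],s["grip_width"]);delta(PO+[0,0,.28],RO)
```

```text
[0.5993 0.2852 0.3506] [-0.6284  0.5427  0.0939  1.3507  0.1259  1.2277  1.1592] 0.128934702774397
t 5.4167 shift [-1.1125 -4.9948 -0.2557] turn [ 0.0409 -0.1347 -0.123 ] rows>= 12.286796152645445
```

{"method": "arm_command", "body": {"steps": [{"tx": -0.1, "ty": -0.38, "tz": 0.05, "ax": 0.003, "ay": -0.01, "az": -0.01}, {"tx": -0.1, "ty": -0.4, "tz": 0, "ax": 0.003, "ay": -0.01, "az": -0.01}, {"tx": -0.1, "ty": -0.4, "tz": 0, "ax": 0.003, "ay": -0.01, "az": -0.01}, {"tx": -0.1, "ty": -0.4, "tz": 0, "ax": 0.003, "ay": -0.01, "az": -0.01}, {"tx": -0.1, "ty": -0.4, "tz": 0, "ax": 0.003, "ay": -0.01, "az": -0.01}, {"tx": -0.1, "ty": -0.4, "tz": 0, "ax": 0.003, "ay": -0.01, "az": -0.01}, {"tx": -0.1, "ty": -0.4, "tz": 0, "ax": 0.003, "ay": -0.01, "az": -0.01}, {"tx": -0.1, "ty": -0.4, "tz": 0, "ax": 0.003, "ay": -0.01, "az": -0.01}]}}

```text
time_s: 6.08
tool_pos: [0.5181, -0.0397, 0.3531]
orientation: [0.145, 2.81, -0.144]
wrist_force: [0.7, 0.4, 0.3]
grip_width: 0.128
finger_force: 59.8
```

Run:
```python
from h import *
s=readout.read_state();print(s["tool_pos"],s["joints"],s["grip_width"]);delta(PO+[0,0,.2],RO)
```

```text
[ 0.5181 -0.0397  0.3531] [-0.2886  0.1556  0.2551  1.9909  0.1417  0.6902  1.3298] 0.12771965332330612
t 6.0833 shift [-0.3007 -1.7464 -1.0808] turn [ 0.016  -0.058  -0.0406] rows>= 4.977636882900189
```

{"method": "arm_command", "body": {"steps": [{"tx": -0.06, "ty": -0.35, "tz": -0.05, "ax": 0.0032, "ay": -0.0116, "az": -0.0081}, {"tx": -0.06, "ty": -0.35, "tz": -0.1, "ax": 0.0032, "ay": -0.0116, "az": -0.0081}, {"tx": -0.06, "ty": -0.35, "tz": -0.15, "ax": 0.0032, "ay": -0.0116, "az": -0.0081}, {"tx": -0.06, "ty": -0.35, "tz": -0.25, "ax": 0.0032, "ay": -0.0116, "az": -0.0081}, {"tx": -0.06, "ty": -0.35, "tz": -0.25, "ax": 0.0032, "ay": -0.0116, "az": -0.0081}, {"tx": 0, "ty": 0, "tz": -0.25, "ax": 0, "ay": 0, "az": 0}, {"tx": 0, "ty": 0, "tz": 0, "ax": 0, "ay": 0, "az": 0}]}}

```text
time_s: 6.67
tool_pos: [0.4935, -0.1813, 0.2727]
orientation: [0.303, 2.659, -0.069]
wrist_force: [-0.7, 1.5, -0.6]
grip_width: 0.125
finger_force: 59.8
```

Run:
```python
from h import *
s=readout.read_state();print(s["tool_pos"],s["joints"],s["grip_width"]);delta(PO,RO)
im=eyes.capture("wrist");cv2.imwrite("pics/w4.png",im)
```

```text
[ 0.4935 -0.1813  0.2727] [ 0.0926  0.2364  0.2934  2.2315 -0.5452  0.254   2.2061] 0.12490148041368615
t 6.6667 shift [-0.0552 -0.3301 -2.2768] turn [-0.0032 -0.0101 -0.0081] rows>= 5.518497240664514
```

View pics/w4.png

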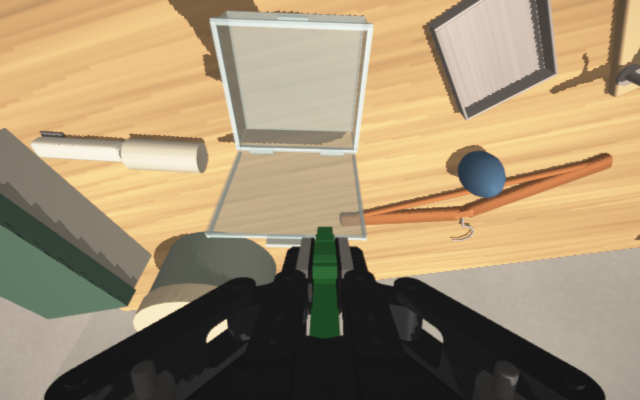

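```bash
cat >> h.py <<'E'
RO=orient(Ro@[np.sin(.12),0,-np.cos(.12)],Ro[:,1])
PO=body(ORG,[-.015,0,.04])[0]
E
python3 - <<'E'
from h import *
delta(PO+[0,0,.14],RO)
E
```

```text
t 6.7167 shift [-0.2129 -0.3026 -0.9393] turn [ 0.0257  0.1079 -0.0088] rows>= 2.8018571552936136
```

{"method": "arm_command", "body": {"steps": [{"tx": -0.05, "ty": -0.08, "tz": -0.1, "ax": 0.0064, "ay": 0.027, "az": -0.0022}, {"tx": -0.05, "ty": -0.08, "tz": -0.2, "ax": 0.0064, "ay": 0.027, "az": -0.0022}, {"tx": -0.05, "ty": -0.07, "tz": -0.3, "ax": 0.0064, "ay": 0.027, "az": -0.0022}, {"tx": -0.05, "ty": -0.07, "tz": -0.3, "ax": 0.0064, "ay": 0.027, "az": -0.0022}, {"tx": 0, "ty": 0, "tz": 0, "ax": 0, "ay": 0, "az": 0}]}}

```text
time_s: 7.13
tool_pos: [0.4765, -0.2099, 0.18]
orientation: [0.371, 3.008, -0.027]
wrist_force: [0.6, 0.6, -0.8]
grip_width: 0.127
finger_force: 59.9
```

Run:
```python
from h import *
s=readout.read_state();print(s["tool_pos"],s["joints"],s["grip_width"]);delta(PO,RO)
```

```text
[ 0.4765 -0.2099  0.18  ] [ 0.076   0.5026  0.4189  2.0408 -0.4117  0.5608  2.1041] 0.12709978185144555
t 7.1333 shift [-0.0301 -0.0063 -1.4005] turn [ 0.0006 -0.0028 -0.0019] rows>= 3.359271503411278
```

{"method": "arm_command", "body": {"steps": [{"tx": -0.01, "ty": 0, "tz": -0.3, "ax": 0, "ay": 0, "az": 0}, {"tx": -0.01, "ty": 0, "tz": -0.3, "ax": 0, "ay": 0, "az": 0}, {"tx": -0.01, "ty": 0, "tz": -0.3, "ax": 0, "ay": 0, "az": 0}, {"tx": 0, "ty": 0, "tz": -0.25, "ax": 0, "ay": 0, "az": 0}, {"tx": 0, "ty": 0, "tz": -0.12, "ax": 0, "ay": 0, "az": 0}, {"tx": 0, "ty": 0, "tz": -0.06, "ax": 0, "ay": 0, "az": 0}, {"tx": 0, "ty": 0, "tz": -0.03, "ax": 0, "ay": 0, "az": 0}, {"tx": 0, "ty": 0, "tz": 0, "ax": 0, "ay": 0, "az": 0}]}}

```text
time_s: 7.8
tool_pos: [0.4743, -0.2091, 0.05]
orientation: [0.372, 2.994, -0.023]
wrist_force: [-0.5, -0.4, 0.4]
grip_width: 0.127
finger_force: 59.9
```

Run:
```python
from h import *
s=readout.read_state();print(s["tool_pos"],s["joints"],s["wrist_force"])
```

```text
[ 0.4743 -0.2091  0.05  ] [ 0.2161  0.7201  0.2311  2.1423 -0.7961  0.2366  2.477 ] [-0.4839 -0.4161  0.4299]
```

{"method": "arm_command", "body": {"steps": [{"tx": 0, "ty": 0, "tz": 0, "ax": 0, "ay": 0, "az": 0}, {"tx": 0, "ty": 0, "tz": 0, "ax": 0, "ay": 0, "az": 0}, {"tx": 0, "ty": 0, "tz": 0, "ax": 0, "ay": 0, "az": 0}, {"tx": 0, "ty": 0, "tz": 0, "ax": 0, "ay": 0, "az": 0}, {"tx": 0, "ty": 0, "tz": 0, "ax": 0, "ay": 0, "az": 0}, {"tx": 0, "ty": 0, "tz": 0, "ax": 0, "ay": 0, "az": 0}], "gripper": 0.5}}

```text
time_s: 8.3
tool_pos: [0.4729, -0.2103, 0.0487]
orientation: [0.375, 2.997, -0.024]
wrist_force: [-0.6, 0.0, 0.2]
grip_width: 0.502
finger_force: 0.0
```

{"method": "arm_command", "body": {"steps": [{"tx": 0, "ty": 0, "tz": 0.15, "ax": 0, "ay": 0, "az": 0}, {"tx": 0, "ty": 0, "tz": 0.3, "ax": 0, "ay": 0, "az": 0}, {"tx": 0, "ty": 0, "tz": 0.4, "ax": 0, "ay": 0, "az": 0}, {"tx": 0, "ty": 0, "tz": 0.4, "ax": 0, "ay": 0, "az": 0}, {"tx": 0, "ty": 0, "tz": 0.4, "ax": 0, "ay": 0, "az": 0}, {"tx": 0, "ty": 0, "tz": 0.4, "ax": 0, "ay": 0, "az": 0}, {"tx": 0, "ty": 0, "tz": 0.4, "ax": 0, "ay": 0, "az": 0}, {"tx": 0, "ty": 0, "tz": 0.4, "ax": 0, "ay": 0, "az": 0}]}}

```text
time_s: 8.97
tool_pos: [0.472, -0.2102, 0.3354]
orientation: [0.376, 2.998, -0.025]
wrist_force: [1.0, 0.9, -0.3]
grip_width: 0.5
finger_force: 0.0
```

Run:
```python
from h import *
for n in("wrist","top"):
    im=eyes.capture(n);cv2.imwrite(f"pics/{n}5.png",im);C=eyes.camera_info(n)
    m=cv2.inRange(cv2.cvtColor(im,cv2.COLOR_BGR2HSV),(50,100,30),(80,255,255))
    k,l,st,c=cv2.connectedComponentsWithStats(m)
    print(n,[(st[i].tolist(),c[i].round(1),(Ro.T@(ray(c[i],C,.015)-[*ORG[:2],0])).round(3)) for i in range(1,k) if 8<st[i,4]<3000])
s=readout.read_state();print(s["time_s"],s["joints"]);delta(place["b"]+.16*UP,RC)
```

```text
wrist [([323, 142, 7, 51, 301], array([325.8, 166.4]), array([0.038, 0.001, 0.015]))]
top [([247, 188, 5, 11, 15], array([249. , 192.8]), array([-0.026,  0.47 ,  0.015])), ([359, 270, 17, 18, 73], array([367.3, 279.1]), array([-0.217, -0.012,  0.015])), ([374, 292, 3, 5, 9], array([375.3, 293.9]), array([-0.258, -0.05 ,  0.015]))]
9.0667 [-0.2089  0.33    0.7948  1.8481 -0.3338  0.9518  2.0451]
t 9.0667 shift [ 1.6217  4.6548 -0.683 ] turn [-0.0037  0.2042  0.1661] rows>= 11.933559043039008
```

{"method": "arm_command", "body": {"steps": [{"tx": 0.15, "ty": 0.35, "tz": 0, "ax": 0, "ay": 0.012, "az": 0.014}, {"tx": 0.15, "ty": 0.35, "tz": 0, "ax": 0, "ay": 0.012, "az": 0.014}, {"tx": 0.15, "ty": 0.35, "tz": 0, "ax": 0, "ay": 0.012, "az": 0.014}, {"tx": 0.15, "ty": 0.35, "tz": 0, "ax": 0, "ay": 0.012, "az": 0.014}, {"tx": 0.15, "ty": 0.35, "tz": 0, "ax": 0, "ay": 0.012, "az": 0.014}, {"tx": 0.15, "ty": 0.35, "tz": 0, "ax": 0, "ay": 0.012, "az": 0.014}, {"tx": 0.15, "ty": 0.35, "tz": 0, "ax": 0, "ay": 0.012, "az": 0.014}, {"tx": 0.15, "ty": 0.35, "tz": 0, "ax": 0, "ay": 0.012, "az": 0.014}]}}

```text
time_s: 9.73
tool_pos: [0.5928, 0.0715, 0.3328]
orientation: [0.161, -2.958, 0.047]
wrist_force: [0.4, -1.2, 0.5]
grip_width: 0.504
finger_force: 0.0
```

Run:
```python
from h import *
s=readout.read_state();print(s["tool_pos"],s["joints"]);delta(place["b"]+.14*UP,RC)
im=eyes.capture("scene");C=eyes.camera_info("scene");cv2.imwrite("pics/s6.png",im)
m=cv2.inRange(cv2.cvtColor(im,cv2.COLOR_BGR2HSV),(45,60,30),(85,255,255))
k,l,st,c=cv2.connectedComponentsWithStats(m)
print([(st[i].tolist(),c[i].round(1),(Ro.T@(ray(c[i],C,.015)-[*ORG[:2],0])).round(3)) for i in range(1,k) if 8<st[i,4]<500])
```

```text
[0.5928 0.0715 0.3328] [-0.511   0.6326  0.6294  1.365  -0.3082  1.4327  1.8034]
t 9.7333 shift [ 0.3585  1.7852 -0.7895] turn [-0.0136  0.1013  0.0559] rows>= 4.759398332391979
[([403, 0, 8, 21, 58], array([407. ,   8.5]), array([-1.539, -1.115,  0.015])), ([450, 0, 8, 4, 15], array([453.3,   1.7]), array([-1.882, -1.033,  0.015])), ([416, 53, 8, 7, 11], array([418.8,  55.9]), array([-1.149, -0.564,  0.015])), ([314, 69, 22, 27, 265], array([324.7,  81.7]), array([-0.562, -0.613,  0.015])), ([317, 116, 4, 5, 10], array([319.1, 117.5]), array([-0.367, -0.36 ,  0.015])), ([325, 132, 9, 7, 15], array([328.9, 135.4]), array([-0.33 , -0.223,  0.015])), ([307, 136, 9, 4, 12], array([310.5, 138. ]), array([-0.254, -0.25 ,  0.015])), ([400, 136, 5, 6, 10], array([401.8, 138.4]), array([-0.579, -0.036,  0.015])), ([406, 141, 19, 5, 29], array([415.2, 143.8]), array([-0.602,  0.024,  0.015])), ([426, 140, 7, 5, 9], array([428.8, 142.1]), array([-0.657,  0.046,  0.015])), ([277, 193, 15, 9, 80], array([284.2, 196.6]), array([0.015, 0.001, 0.015])), ([368, 245, 8, 13, 52], array([372.7, 252. ]), array([-0.102,  0.382,  0.015]))]
```

{"method": "arm_command", "body": {"steps": [{"tx": 0.2, "ty": 0.25, "tz": -0.05, "ax": -0.002, "ay": 0.014, "az": 0.008}, {"tx": 0.2, "ty": 0.25, "tz": -0.05, "ax": -0.002, "ay": 0.014, "az": 0.008}, {"tx": 0.15, "ty": 0.3, "tz": -0.05, "ax": -0.002, "ay": 0.014, "az": 0.008}, {"tx": 0, "ty": 0.35, "tz": -0.1, "ax": -0.002, "ay": 0.014, "az": 0.008}, {"tx": 0, "ty": 0.35, "tz": -0.15, "ax": -0.002, "ay": 0.014, "az": 0.008}, {"tx": 0, "ty": 0.25, "tz": -0.15, "ax": -0.002, "ay": 0.014, "az": 0.008}, {"tx": -0.1, "ty": 0.04, "tz": -0.15, "ax": -0.002, "ay": 0.014, "az": 0.008}, {"tx": 0, "ty": 0, "tz": 0, "ax": 0, "ay": 0, "az": 0}]}}

```text
time_s: 10.45
tool_pos: [0.6353, 0.2511, 0.2567]
orientation: [0.388, -2.619, 0.101]
wrist_force: [1.0, 0.5, -1.9]
grip_width: 0.501
finger_force: 0.0
```

Run:
```python
from h import *
s=readout.read_state();print(s["tool_pos"],s["joints"]);delta(place["b"]+.14*UP,RC)
```

```text
[0.6353 0.2511 0.2567] [-0.5399  1.0467  0.5002  0.7523 -0.3852  1.9124  1.6675]
t 10.45 shift [-0.0656 -0.0103 -0.028 ] turn [ 0.0004  0.0007 -0.0009] rows>= 0.1728221953754455
```

{"method": "arm_command", "body": {"steps": [{"tx": -0.12, "ty": -0.033, "tz": -0.205, "ax": 0, "ay": 0, "az": 0}, {"tx": -0.12, "ty": -0.033, "tz": -0.205, "ax": 0, "ay": 0, "az": 0}, {"tx": -0.12, "ty": -0.033, "tz": -0.205, "ax": 0, "ay": 0, "az": 0}, {"tx": -0.12, "ty": -0.033, "tz": -0.205, "ax": 0, "ay": 0, "az": 0}, {"tx": 0, "ty": 0, "tz": 0, "ax": 0, "ay": 0, "az": 0}]}}

```text
time_s: 10.87
tool_pos: [0.5861, 0.2328, 0.1795]
orientation: [0.376, -2.624, 0.102]
wrist_force: [0.1, 0.3, -0.6]
grip_width: 0.501
finger_force: 0.0
```

Run:
```python
from h import *
s=readout.read_state();print(s["joints"],s["wrist_force"]);delta(place["b"]-.0145*UP,RC)
im=eyes.capture("wrist");C=eyes.camera_info("wrist");cv2.imwrite("pics/w7.png",im)
m=cv2.inRange(cv2.cvtColor(im,cv2.COLOR_BGR2HSV),(50,130,30),(75,255,255))
k,l,st,c=cv2.connectedComponentsWithStats(m);print([(st[i].tolist(),c[i].round(1)) for i in range(1,k) if st[i,4]>30])
print(proj([place["b"],place["b"]+.04*UP],C))
```

```text
[-0.602   1.0003  0.5033  1.0994 -0.3744  1.634   1.7286] [ 0.1381  0.348  -0.5525]
t 10.8667 shift [-0.2837 -0.0405 -0.6125] turn [0.001  0.002  0.0017] rows>= 1.6216514894767398
[([0, 75, 28, 27, 343], array([12.7, 86.3])), ([0, 103, 7, 9, 34], array([  1.9, 106.2])), ([321, 201, 18, 69, 947], array([329.3, 237.6]))]
[[328.0411 222.0912]
 [328.7329 245.6916]]
```

{"method": "arm_command", "body": {"steps": [{"tx": -0.047, "ty": -0.007, "tz": -0.102, "ax": 0, "ay": 0, "az": 0}, {"tx": -0.047, "ty": -0.007, "tz": -0.102, "ax": 0, "ay": 0, "az": 0}, {"tx": -0.047, "ty": -0.007, "tz": -0.102, "ax": 0, "ay": 0, "az": 0}, {"tx": -0.047, "ty": -0.007, "tz": -0.102, "ax": 0.001, "ay": 0.002, "az": 0.0017}, {"tx": -0.047, "ty": -0.007, "tz": -0.102, "ax": 0, "ay": 0, "az": 0}, {"tx": -0.047, "ty": -0.007, "tz": -0.102, "ax": 0, "ay": 0, "az": 0}, {"tx": 0, "ty": 0, "tz": 0, "ax": 0, "ay": 0, "az": 0}]}}

```text
time_s: 11.5
tool_pos: [0.5612, 0.2307, 0.1197]
orientation: [0.39, -2.622, 0.097]
wrist_force: [-0.3, -0.2, -0.7]
grip_width: 0.501
finger_force: 0.0
```

Run:
```python
from h import *
s=readout.read_state();print(s["wrist_force"]);delta(place["b"]-.0145*UP,RC)
im=eyes.capture("wrist");C=eyes.camera_info("wrist");cv2.imwrite("pics/w8.png",im)
m=cv2.inRange(cv2.cvtColor(im,cv2.COLOR_BGR2HSV),(50,130,30),(75,255,255))
k,l,st,c=cv2.connectedComponentsWithStats(m);print([(st[i].tolist(),c[i].round(1)) for i in range(1,k) if st[i,4]>30])
```

```text
[-0.3076 -0.1533 -0.7128]
t 11.5 shift [-0.0342 -0.0192 -0.0147] turn [-0.0008  0.0018 -0.0011] rows>= 0.10040398649528118
[([306, 217, 28, 120, 2654], array([320.2, 282.8]))]
```

{"method": "arm_command", "body": {"steps": [{"tx": -0.034, "ty": -0.015, "tz": -0.01, "ax": 0, "ay": 0, "az": 0}, {"tx": 0, "ty": 0, "tz": 0, "ax": 0, "ay": 0, "az": 0}]}}

```text
time_s: 11.72
tool_pos: [0.5589, 0.2293, 0.1203]
orientation: [0.391, -2.625, 0.097]
wrist_force: [0.9, -0.2, 0.7]
grip_width: 0.5
finger_force: 0.0
```

{"method": "arm_command", "body": {"steps": [{"tx": 0, "ty": 0, "tz": 0, "ax": 0, "ay": 0, "az": 0}, {"tx": 0, "ty": 0, "tz": 0, "ax": 0, "ay": 0, "az": 0}, {"tx": 0, "ty": 0, "tz": 0, "ax": 0, "ay": 0, "az": 0}, {"tx": 0, "ty": 0, "tz": 0, "ax": 0, "ay": 0, "az": 0}, {"tx": 0, "ty": 0, "tz": 0, "ax": 0, "ay": 0, "az": 0}, {"tx": 0, "ty": 0, "tz": 0, "ax": 0, "ay": 0, "az": 0}, {"tx": 0, "ty": 0, "tz": 0, "ax": 0, "ay": 0, "az": 0}, {"tx": 0, "ty": 0, "tz": 0, "ax": 0, "ay": 0, "az": 0}], "gripper": 0, "grip_force": 60}}

```text
time_s: 12.38
tool_pos: [0.5585, 0.2299, 0.1194]
orientation: [0.391, -2.625, 0.097]
wrist_force: [1.3, 0.5, 1.9]
grip_width: 0.126
finger_force: 58.8
```

{"method": "arm_command", "body": {"steps": [{"tx": 0.009, "ty": 0.003, "tz": 0.018, "ax": 0, "ay": 0, "az": 0}, {"tx": 0.009, "ty": 0.003, "tz": 0.018, "ax": 0, "ay": 0, "az": 0}]}}

```text
time_s: 12.55
tool_pos: [0.5598, 0.2305, 0.122]
orientation: [0.391, -2.623, 0.097]
wrist_force: [1.7, -0.0, -4.2]
grip_width: 0.13
finger_force: 58.3
```

{"method": "arm_command", "body": {"steps": [{"tx": 0.009, "ty": 0.003, "tz": 0.018, "ax": 0, "ay": 0, "az": 0}]}}

```text
time_s: 12.63
tool_pos: [0.5607, 0.2309, 0.124]
orientation: [0.391, -2.623, 0.097]
wrist_force: [0.3, -0.7, -4.9]
grip_width: 0.123
finger_force: 58.3
```

{"method": "arm_command", "body": {"steps": [{"tx": 0.009, "ty": 0.003, "tz": 0.018, "ax": 0, "ay": 0, "az": 0}]}}

```text
time_s: 12.72
tool_pos: [0.5618, 0.2311, 0.126]
orientation: [0.391, -2.624, 0.097]
wrist_force: [0.4, 0.5, -4.4]
grip_width: 0.126
finger_force: 58.4
```

{"method": "arm_command", "body": {"steps": [{"tx": 0.009, "ty": 0.003, "tz": 0.018, "ax": 0, "ay": 0, "az": 0}]}}

```text
time_s: 12.8
tool_pos: [0.5628, 0.2314, 0.128]
orientation: [0.391, -2.624, 0.097]
wrist_force: [1.0, 0.3, -4.3]
grip_width: 0.128
finger_force: 58.4
```

{"method": "arm_command", "body": {"steps": [{"tx": 0.009, "ty": 0.003, "tz": 0.018, "ax": 0, "ay": 0, "az": 0}]}}

```text
time_s: 12.88
tool_pos: [0.5638, 0.2317, 0.13]
orientation: [0.391, -2.624, 0.097]
wrist_force: [1.3, 0.3, -4.4]
grip_width: 0.125
finger_force: 58.4
```

Peg B slipped at about 4 N, so it is the tired one and goes in the tray. Pulling clear.

{"method": "arm_command", "body": {"steps": [{"tx": 0.018, "ty": 0.006, "tz": 0.036, "ax": 0, "ay": 0, "az": 0}, {"tx": 0.018, "ty": 0.006, "tz": 0.036, "ax": 0, "ay": 0, "az": 0}, {"tx": 0.018, "ty": 0.006, "tz": 0.036, "ax": 0, "ay": 0, "az": 0}, {"tx": 0.1, "ty": 0.03, "tz": 0.18, "ax": 0, "ay": 0, "az": 0}, {"tx": 0.14, "ty": 0.04, "tz": 0.26, "ax": 0, "ay": 0, "az": 0}, {"tx": 0.14, "ty": 0.04, "tz": 0.26, "ax": 0, "ay": 0, "az": 0}, {"tx": 0.14, "ty": 0.04, "tz": 0.26, "ax": 0, "ay": -0.01, "az": 0}, {"tx": 0.1, "ty": 0.02, "tz": 0.26, "ax": 0, "ay": -0.02, "az": 0}]}}

```text
time_s: 13.55
tool_pos: [0.6324, 0.2494, 0.2631]
orientation: [0.393, -2.717, 0.12]
wrist_force: [-0.4, -0.8, -1.4]
grip_width: 0.126
finger_force: 58.5
```

```bash
cat >> h.py <<'E'
PT=body(TRAY,[-.022,0,.045])[0]
E
python3 - <<'E'
from h import *
s=readout.read_state();print(s["tool_pos"],s["joints"],s["wrist_force"],s["grip_width"],PT);delta(PT+[.04,0,.15],RC)
C=eyes.camera_info("top");print("egg",ray((315,168),C,.04))
E
```

```text
[0.6324 0.2494 0.2631] [-0.5898  0.9651  0.5262  0.8964 -0.3626  1.7665  1.6803] [-0.3956 -0.8059 -1.4452] 0.12645473439560365 [0.4854 0.0069 0.045 ]
t 13.55 shift [-1.07   -2.4258 -0.6808] turn [-0.0003  0.0323 -0.001 ] rows>= 6.56430726001704
egg [0.6648 0.0097 0.04  ]
```

{"method": "arm_command", "body": {"steps": [{"tx": 0.05, "ty": -0.1, "tz": 0.3, "ax": 0, "ay": 0, "az": 0}, {"tx": 0.05, "ty": -0.25, "tz": 0.2, "ax": 0, "ay": 0, "az": 0}, {"tx": 0, "ty": -0.38, "tz": 0, "ax": 0, "ay": 0, "az": 0}, {"tx": -0.05, "ty": -0.38, "tz": 0, "ax": 0, "ay": 0, "az": 0}, {"tx": -0.15, "ty": -0.38, "tz": 0, "ax": 0, "ay": 0, "az": 0}, {"tx": -0.15, "ty": -0.38, "tz": 0, "ax": 0, "ay": 0, "az": 0}, {"tx": -0.2, "ty": -0.3, "tz": -0.15, "ax": 0, "ay": 0, "az": 0}, {"tx": -0.2, "ty": -0.2, "tz": -0.25, "ax": 0, "ay": 0, "az": 0}]}}

```text
time_s: 14.22
tool_pos: [0.566, 0.0082, 0.2762]
orientation: [0.389, -2.723, 0.121]
wrist_force: [0.6, -0.5, -0.1]
grip_width: 0.127
finger_force: 58.6
```

Run:
```python
from h import *
s=readout.read_state();print(s["tool_pos"],s["joints"],s["grip_width"]);delta(PT+[.025,0.006,.05],RC)
```

```text
[0.566  0.0082 0.2762] [-0.4196  0.7461  0.5818  1.363  -0.2081  1.4975  2.0108] 0.12684922857531336
t 14.2167 shift [-0.5559  0.0461 -1.8123] turn [-0.0001  0.0341  0.    ] rows>= 4.547298319467325
```

{"method": "arm_command", "body": {"steps": [{"tx": -0.08, "ty": 0.007, "tz": -0.26, "ax": 0, "ay": 0.005, "az": 0}, {"tx": -0.08, "ty": 0.007, "tz": -0.26, "ax": 0, "ay": 0.005, "az": 0}, {"tx": -0.08, "ty": 0.007, "tz": -0.26, "ax": 0, "ay": 0.005, "az": 0}, {"tx": -0.08, "ty": 0.007, "tz": -0.26, "ax": 0, "ay": 0.005, "az": 0}, {"tx": -0.08, "ty": 0.007, "tz": -0.26, "ax": 0, "ay": 0.005, "az": 0}, {"tx": -0.08, "ty": 0.007, "tz": -0.26, "ax": 0, "ay": 0.005, "az": 0}, {"tx": -0.08, "ty": 0.007, "tz": -0.26, "ax": 0, "ay": 0.004, "az": 0}, {"tx": 0, "ty": 0, "tz": 0, "ax": 0, "ay": 0, "az": 0}]}}

```text
time_s: 14.88
tool_pos: [0.5062, 0.0192, 0.0877]
orientation: [0.39, -2.602, 0.092]
wrist_force: [0.4, 0.1, -0.4]
grip_width: 0.128
finger_force: 58.7
```

Run:
```python
from h import *
s=readout.read_state();print(s["tool_pos"],s["joints"],s["grip_width"]);delta(PT,RC)
im=eyes.capture("wrist");cv2.imwrite("pics/w9.png",im)
```

```text
[0.5062 0.0192 0.0877] [-0.415   0.9498  0.5004  1.5831 -0.283   1.2101  2.0388] 0.12799168725043017
t 14.8833 shift [-0.2083 -0.1233 -0.4273] turn [-0.0011 -0.0047 -0.0012] rows>= 1.1775836418151335
```

View pics/w9.png

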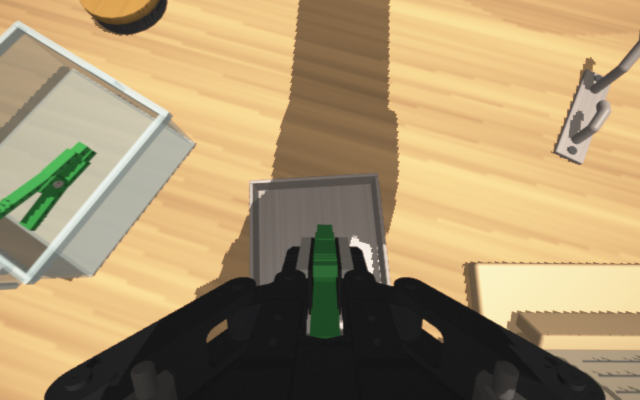

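Peg A lies flat in the organiser (left), and peg B is centred over the tray (columns 250–385). Lower and release.

{"method": "arm_command", "body": {"steps": [{"tx": -0.06, "ty": -0.02, "tz": -0.15, "ax": 0, "ay": 0, "az": 0}, {"tx": -0.06, "ty": -0.02, "tz": -0.15, "ax": 0, "ay": 0, "az": 0}, {"tx": -0.06, "ty": -0.02, "tz": -0.12, "ax": 0, "ay": 0, "az": 0}, {"tx": 0, "ty": 0, "tz": 0, "ax": 0, "ay": 0, "az": 0}, {"tx": 0, "ty": 0, "tz": 0, "ax": 0, "ay": 0, "az": 0}]}}

```text
time_s: 15.35
tool_pos: [0.4933, 0.0121, 0.0506]
orientation: [0.39, -2.613, 0.095]
wrist_force: [0.4, -0.3, 1.2]
grip_width: 0.128
finger_force: 58.6
```

{"method": "arm_command", "body": {"steps": [{"tx": 0, "ty": 0, "tz": 0, "ax": 0, "ay": 0, "az": 0}, {"tx": 0, "ty": 0, "tz": 0, "ax": 0, "ay": 0, "az": 0}, {"tx": 0, "ty": 0, "tz": 0, "ax": 0, "ay": 0, "az": 0}, {"tx": 0, "ty": 0, "tz": 0, "ax": 0, "ay": 0, "az": 0}, {"tx": 0, "ty": 0, "tz": 0, "ax": 0, "ay": 0, "az": 0}, {"tx": 0, "ty": 0, "tz": 0, "ax": 0, "ay": 0, "az": 0}], "gripper": 0.45}}

```text
time_s: 15.85
tool_pos: [0.4922, 0.0123, 0.049]
orientation: [0.391, -2.612, 0.094]
wrist_force: [0.3, -0.0, 0.3]
grip_width: 0.45
finger_force: 0.0
```

{"method": "arm_command", "body": {"steps": [{"tx": 0.09, "ty": 0.03, "tz": 0.17, "ax": 0, "ay": 0, "az": 0}, {"tx": 0.14, "ty": 0.04, "tz": 0.26, "ax": 0, "ay": 0, "az": 0}, {"tx": 0.14, "ty": 0.04, "tz": 0.26, "ax": 0, "ay": 0, "az": 0}, {"tx": 0.1, "ty": 0, "tz": 0.3, "ax": 0, "ay": -0.02, "az": 0}, {"tx": 0.1, "ty": 0, "tz": 0.3, "ax": 0, "ay": -0.02, "az": 0}, {"tx": 0, "ty": 0, "tz": 0.3, "ax": 0, "ay": -0.02, "az": 0}, {"tx": 0, "ty": 0, "tz": 0.3, "ax": 0, "ay": -0.02, "az": 0}, {"tx": 0, "ty": 0, "tz": 0, "ax": 0, "ay": 0, "az": 0}]}}

```text
time_s: 16.52
tool_pos: [0.5506, 0.0223, 0.2444]
orientation: [0.4, -2.87, 0.153]
wrist_force: [0.5, -0.6, 0.7]
grip_width: 0.452
finger_force: 0.0
```

Run:
```python
from h import *
Rr=R.from_euler("z",TRAY[2]).as_matrix()
for n in("wrist","scene"):
    im=eyes.capture(n);cv2.imwrite(f"pics/{n}10.png",im);C=eyes.camera_info(n)
    m=cv2.inRange(cv2.cvtColor(im,cv2.COLOR_BGR2HSV),(45,80,30),(80,255,255))
    k,l,st,c=cv2.connectedComponentsWithStats(m)
    for i in range(1,k):
        if 20<st[i,4]<5000:
            X=ray(c[i],C,.012);t=Rr.T@(X-[*TRAY[:2],0]);o=Ro.T@(X-[*ORG[:2],0])
            if max(abs(t[:2]))<.08 or max(abs(o[:2]))<.09: print(n,st[i],"tray",t,"org",o)
s=readout.read_state();print(s["time_s"],s["tool_pos"],s["joints"])
# lid-closing orientation: down, pad closing line along organiser y
RL=orient(Ro@[0,0,-1.],Ro[:,1]);P=body(ORG,[.125,0,.26])[0];print(P,Ro[:,0]);delta(P,RL)
```

```text
wrist [154 116  44  55 858] tray [-0.0731 -0.2209  0.012 ] org [0.0263 0.0029 0.012 ]
wrist [334 166  16  61 499] tray [0.0147 0.0034 0.012 ] org [-0.0295  0.2372  0.012 ]
scene [278 193  14   9  74] tray [-0.0868 -0.2159  0.012 ] org [ 0.0122 -0.0008  0.012 ]
scene [322 225  15  16  97] tray [ 0.0111 -0.0001  0.012 ] org [-0.0304  0.2323  0.012 ]
16.6167 [0.5493 0.0235 0.2396] [-0.5     0.6751  0.5949  1.5833 -0.2294  1.2195  1.9835]
[ 0.6091 -0.2454  0.26  ] [ 0.9685 -0.2491 -0.    ]
t 16.6167 shift [ 0.5979 -2.6895  0.2042] turn [ 0.0232 -0.0835 -0.1679] rows>= 6.62523773919819
```

Both pegs are down in their containers: tired at tray (13, 2) mm, firm at organiser (~20, 0) mm. Next, the lid.

```bash
cat >> h.py <<'E'
RL=orient(Ro@[-np.sin(.3),0,-np.cos(.3)],Ro[:,1])
def lp(x,z): return body(ORG,[x,0,z])[0]
E
python3 - <<'E'
from h import *
delta(lp(.125,.26),RL)
W=[lp(*p) for p in [(.125,.26),(.125,.175),(.085,.175),(.037,.171),(.013,.161),(-.008,.1466),(-.026,.128),(-.039,.1057),(-.047,.078),(-.05,.052)]]
print(np.diff(W,axis=0)/.1)
E
```

```text
t 16.6167 shift [ 0.5979 -2.6895  0.2042] turn [ 0.0216  0.0131 -0.1721] rows>= 6.62523773919819
[[ 0.      0.     -0.85  ]
 [-0.3874  0.0997  0.    ]
 [-0.4649  0.1196 -0.04  ]
 [-0.2324  0.0598 -0.1   ]
 [-0.2034  0.0523 -0.144 ]
 [-0.1743  0.0448 -0.186 ]
 [-0.1259  0.0324 -0.223 ]
 [-0.0775  0.0199 -0.277 ]
 [-0.0291  0.0075 -0.26  ]]
```

{"method": "arm_command", "body": {"steps": [{"tx": 0.1, "ty": -0.3, "tz": 0.1, "ax": 0.003, "ay": 0.0016, "az": -0.0215}, {"tx": 0.1, "ty": -0.34, "tz": 0.1, "ax": 0.003, "ay": 0.0016, "az": -0.0215}, {"tx": 0.1, "ty": -0.34, "tz": 0, "ax": 0.003, "ay": 0.0016, "az": -0.0215}, {"tx": 0.1, "ty": -0.34, "tz": 0, "ax": 0.003, "ay": 0.0016, "az": -0.0215}, {"tx": 0.1, "ty": -0.34, "tz": 0, "ax": 0.003, "ay": 0.0016, "az": -0.0215}, {"tx": 0.1, "ty": -0.34, "tz": 0, "ax": 0.003, "ay": 0.0016, "az": -0.0215}, {"tx": 0, "ty": -0.34, "tz": 0, "ax": 0.003, "ay": 0.0016, "az": -0.0215}, {"tx": 0, "ty": -0.34, "tz": 0, "ax": 0.003, "ay": 0.0016, "az": -0.0215}], "gripper": 0}}

```text
time_s: 17.28
tool_pos: [0.6089, -0.2458, 0.2552]
orientation: [-0.358, -2.816, -0.067]
wrist_force: [0.2, -0.5, 0.1]
grip_width: 0.0
finger_force: 0.0
```

Run:
```python
from h import *
s=readout.read_state();print(s["tool_pos"],s["joints"],s["grip_width"]);delta(lp(.125,.175),RL)
```

```text
[ 0.6089 -0.2458  0.2552] [ 0.0543  0.8828  0.6558  1.1363 -0.3995  1.5631  1.9708] 0.00017625992944751966
t 17.2833 shift [ 0.0011  0.0033 -0.8018] turn [-0.003  -0.0012  0.0007] rows>= 1.9228215726893383
```

{"method": "arm_command", "body": {"steps": [{"tx": 0, "ty": 0, "tz": -0.27, "ax": 0, "ay": 0, "az": 0}, {"tx": 0, "ty": 0, "tz": -0.27, "ax": 0, "ay": 0, "az": 0}, {"tx": 0, "ty": 0, "tz": -0.26, "ax": 0, "ay": 0, "az": 0}, {"tx": 0, "ty": 0, "tz": 0, "ax": 0, "ay": 0, "az": 0}, {"tx": -0.19, "ty": 0.05, "tz": 0, "ax": 0, "ay": 0, "az": 0}, {"tx": -0.19, "ty": 0.05, "tz": 0, "ax": 0, "ay": 0, "az": 0}, {"tx": -0.16, "ty": 0.04, "tz": -0.01, "ax": 0, "ay": 0, "az": 0}, {"tx": -0.16, "ty": 0.04, "tz": -0.02, "ax": 0, "ay": 0, "az": 0}]}}

```text
time_s: 17.95
tool_pos: [0.5388, -0.2265, 0.1751]
orientation: [-0.354, -2.82, -0.064]
wrist_force: [0.1, -0.2, 0.3]
grip_width: -0.005
finger_force: 0.4
```

Run:
```python
from h import *
s=readout.read_state();print(s["tool_pos"],s["joints"],s["wrist_force"]);print(Ro.T@(s["tool_pos"]-[*ORG[:2],0]))
```

```text
[ 0.5388 -0.2265  0.1751] [-0.0003  0.8475  0.6492  1.4805 -0.4111  1.2737  2.0484] [ 0.1131 -0.1877  0.255 ]
[0.0522 0.0008 0.1751]
```

{"method": "arm_command", "body": {"steps": [{"tx": -0.16, "ty": 0.04, "tz": -0.04, "ax": 0, "ay": 0, "az": 0}, {"tx": -0.23, "ty": 0.06, "tz": -0.1, "ax": 0, "ay": 0, "az": 0}, {"tx": -0.2, "ty": 0.05, "tz": -0.145, "ax": 0, "ay": 0, "az": 0}, {"tx": -0.17, "ty": 0.045, "tz": -0.19, "ax": 0, "ay": 0, "az": 0}, {"tx": -0.13, "ty": 0.03, "tz": -0.22, "ax": 0, "ay": 0, "az": 0}, {"tx": 0, "ty": 0, "tz": 0, "ax": 0, "ay": 0, "az": 0}]}}

```text
time_s: 18.45
tool_pos: [0.446, -0.2019, 0.1033]
orientation: [-0.355, -2.811, -0.069]
wrist_force: [-0.1, -0.1, -0.4]
grip_width: 0.0
finger_force: 0.0
```

Run:
```python
from h import *
s=readout.read_state();print(s["joints"],s["wrist_force"]);print(Ro.T@(s["tool_pos"]-[*ORG[:2],0]))
im=eyes.capture("scene");cv2.imwrite("pics/s11.png",cv2.resize(im[130:300,230:450],None,fx=3.5,fy=3.5,interpolation=cv2.INTER_CUBIC))
```

```text
[-0.0147  0.8304  0.6158  1.8052 -0.4523  0.9877  2.1436] [-0.1027 -0.124  -0.3686]
[-0.0438  0.0015  0.1033]
```

{"method": "arm_command", "body": {"steps": [{"tx": -0.05, "ty": 0.012, "tz": -0.25, "ax": 0, "ay": 0, "az": 0}, {"tx": -0.02, "ty": 0.006, "tz": -0.2, "ax": 0, "ay": 0, "az": 0}, {"tx": 0, "ty": 0, "tz": -0.06, "ax": 0, "ay": 0, "az": 0}, {"tx": 0, "ty": 0, "tz": -0.06, "ax": 0, "ay": 0, "az": 0}, {"tx": 0, "ty": 0, "tz": 0, "ax": 0, "ay": 0, "az": 0}]}}

```text
time_s: 18.92
tool_pos: [0.4457, -0.2038, 0.0591]
orientation: [-0.355, -2.823, -0.071]
wrist_force: [-2.5, 8.7, 79.9]
grip_width: -0.003
finger_force: 39.9
```

Run:
```python
from h import *
s=readout.read_state();print(s["joints"],s["wrist_force"]);print(Ro.T@(s["tool_pos"]-[*ORG[:2],0]))
im=eyes.capture("scene");cv2.imwrite("pics/s12.png",cv2.resize(im[130:300,230:450],None,fx=3.5,fy=3.5,interpolation=cv2.INTER_CUBIC))
```

```text
[ 0.0121  0.8892  0.5772  1.8295 -0.501   0.8974  2.1807] [-2.5119  8.7466 79.8798]
[-0.0435 -0.0004  0.0591]
```

The lid is seated (contact at z ≈ 59 mm). Back off.

{"method": "arm_command", "body": {"steps": [{"tx": 0, "ty": 0, "tz": 0.1, "ax": 0, "ay": 0, "az": 0}, {"tx": 0, "ty": 0, "tz": 0.2, "ax": 0, "ay": 0, "az": 0}, {"tx": 0, "ty": 0, "tz": 0.4, "ax": 0, "ay": 0, "az": 0}, {"tx": 0, "ty": 0, "tz": 0.4, "ax": 0, "ay": 0, "az": 0}, {"tx": 0, "ty": 0, "tz": 0.4, "ax": 0, "ay": 0, "az": 0}, {"tx": 0, "ty": 0, "tz": 0.4, "ax": 0, "ay": 0, "az": 0}, {"tx": 0, "ty": 0, "tz": 0.4, "ax": 0, "ay": 0, "az": 0}, {"tx": 0, "ty": 0, "tz": 0, "ax": 0, "ay": 0, "az": 0}]}}

```text
time_s: 19.63
tool_pos: [0.447, -0.206, 0.2868]
orientation: [-0.357, -2.834, -0.057]
wrist_force: [0.3, -1.5, -0.4]
grip_width: 0.003
finger_force: 0.0
```

Run:
```python
from h import *
im=eyes.capture("scene")[130:300,230:450];im2=eyes.capture("wrist")
a=cv2.resize(im,(520,400),interpolation=cv2.INTER_CUBIC);b=cv2.resize(im2,(280,175));p=np.zeros((400,800,3),np.uint8);p[:,:520]=a;p[:175,520:]=b
cv2.imwrite("pics/final.png",p);print(readout.read_state()["wrist_force"])
```

```text
[-1.458  -0.1674 -0.5069]
```

View pics/final.png

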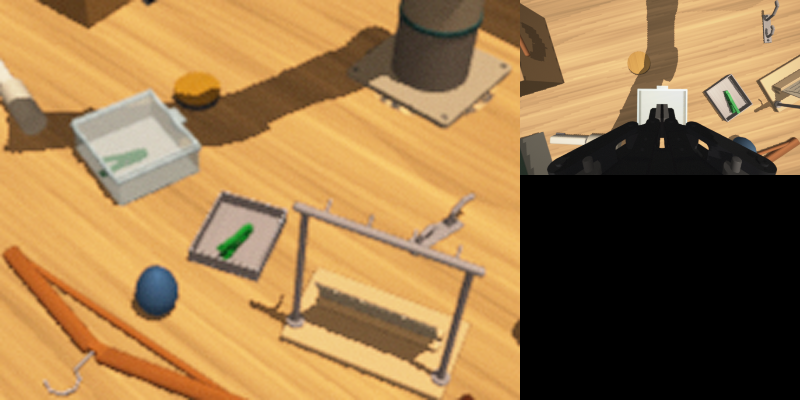

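The picture shows the lid shut flat over the firm peg at (125,160), the tired peg in the tray at (235,240), and everything else in place. Handing in.

```bash
python3 -c "
from cell import ctrl;print(ctrl.sign_off())"
```

```text
the job is handed in; nothing more can be done
None
```

The firm peg (slipped at about 11 N) is in the organiser with its lid shut, the tired one (about 4 N) is in the steel tray, and the job is handed in; no verdict came back, but the last picture showed everything else in place.

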